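# Charge the specimen dryer and lower its rack through the gate

## Robot

A 6-joint arm with a two-finger parallel gripper is mounted at the origin on a cart in front of the work surface, level with it; the furniture and walls round the work are solid. World frame = base frame: x ahead of the robot, y to its left, z up, the work surface at z = 0. Lengths are in m, angles in rad, forces in N, time in s.
With the tool pointing down it reaches from about 0.25 to 0.85 m from the base axis. Payload 12.5 kg.
Tool frame: the origin (TCP) lies on the centre line of the jaws, within the pads' length; the fingertips stand 14 mm ahead of it and the grasp point (between the pads) lies 5 mm behind it; z points along the fingers, y is the direction in which the jaws open and shut (so a half turn about z gives the same grasp; the last joint's range is limited). The gripper opens to 93 mm and grips with 3 to 60 N. Pads are 15 mm wide; open, the fingers measure 128 mm over their backs; the gripper's body (75 mm by 188 mm) begins 65 mm behind the grasp point.
Start: joints at [-1.416, 0.351, 1.652, -0, 1.139, -0.085], TCP at [0.131, -0.534, 0.233] pointing down, gripper open.
Joint ranges: [-2.75, 2.75], [-0.79, 2.1], [0.01, 2.65], [-1.57, 4.71], [0.07, 3.14], [-2.87, 2.87]. Speed limits (rad/s): [2.22, 2.22, 2.79, 3.14, 3.14, 3.14].

## Interface

Orientations are given as a unit quaternion [x, y, z, w].
In Python, from rig import env gives the robot as it stands.
- The arm moves only by the tool move_arm, never from a script. Its argument "steps" is text: rows parted by semicolons, each of 7 numbers parted by spaces: the shift along the tool's x, y, z in mm, then the turn, a rotation vector about the tool's x, y, z in rad, then the finger opening in mm, from 0 to 93. A call has 1 to 8 rows; each row shifts and turns the commanded pose from where the row before left it, along the tool's axes as they then stand; what a row does not reach is not made up. A row lasts 1/12 s, in which the tool goes at most 41.7 mm and 7.16 degrees, less where a joint would pass 70% of its speed; a pose out of reach is approached as far as the arm can. A call is refused whole if a number of a shift passes 41.7 or a number of a turn 0.125, either way. A call with a gripper value outside its range is refused whole. The fingers move at their own pace and stop on an object; "force" is the grip in N (left out, the last holds). Time passes only in rows, so rows that do not move let the fingers close. It gives the time, the measured TCP pose, the force and the opening at its end, in the units of the state.
- env.observe(): the state, without advancing time (a new reading comes with each control period).
- env.capture(name): name is "scene" or "top" or "wrist"; returns the picture (480x640x3 uint8, red, green, blue); there is no depth.
- env.get_calibration(name): a dict with "K" (3x3 intrinsics, pixels), "R" (3x3) and "t" (3): a world point X has camera coordinates R X + t. Camera axes: x right, y down, z forward; pixel columns grow to the right and rows downward; lengths in m; the calibration is good to about 2 mm. A picture is of the moment at which its call begins: read the wrist's pose just before it. get_calibration takes no time and is no camera call; for the wrist camera it gives the pose at the moment of the call.
- env.finish_job(): hands the job in, once; it reports no verdict.
The state is a dict: "time_s": time; "joint_positions": joint angles; "joint_velocities": joint speeds; "tau": joint torques, N m; "tool_pos": TCP position; "tool_rot": TCP orientation; "contact_force": force on the tool from outside, world axes, zero at the start; "torque": the same for the moment, N m; "opening": finger opening in m.
Only numpy, scipy, OpenCV 4.12 (cv2) and the standard library are available. Lean on these libraries where they do the work, as an engineer would, in place of code of your own. Each camera call takes 0.05 s, during which the arm holds its last target. There are 200 camera calls.

## Task

The rinsed mounted specimens (two to four) standing on the bench have to go into the bench dryer. Take the dryer's lever through its zigzag gate from the front notch to the far notch so that the empty rack comes up and is held, swing the keeper rod wide open, stand every specimen face up and flat in a bay of its own, and swing the keeper rod shut until it snaps home in its catch. Then take the lever back through the gate into the front notch so that the closed, loaded rack is fully lowered without knocking the beaker over.

Things in the scene. Friction and masses are not known exactly. Their poses are not given: they have to be found in the camera images.
- dryer: grey bench dryer, fixed, 120 (x) x 358 (y) mm; origin on the bench under its middle, x to its back, y left, z up. Left part (y -72 to 172 mm): open well, inner walls at x -34 and 34 mm, rim 85 mm above the bench, in which a rack goes up and down. Right part (y -187 to -73): lever console, its steel gate plate 123 mm above the bench.
- lever_pivot (a point): the point about which the lever tilts, inside the console, 30 mm above the bench, 130 mm to the right (-y) of the dryer's origin; axes as the dryer. The lever takes about 4 N at the knob to raise the rack and stays by friction where it is left.
- lever_knob (a point): centre of the lever's black ball knob, 32 mm in diameter, on a 10 mm stem, 150 mm from the pivot: with p = lever_pitch - 0.322 and s = lever_side it lies from lever_pivot at 150 mm x (sin p cos s, sin s, cos p cos s) in the dryer's axes. The ball may turn in the fingers: carry it along without turning the hand.
- lever_pitch (a joint): lever tilt in rad: 0 at the front, leaning towards the robot; 0.322 upright; 0.643 leaning away (dryer +x). The stem stands in a zigzag slot (play about 0.03 rad each way): cross rows at pitch 0 (front), 0.322 (middle), 0.643 (far). Front and middle rows are joined only by a lane at lever_side -0.133, middle and far rows only by a lane at lever_side +0.133.
- lever_side (a joint): sideways tilt in rad, positive to the dryer's left (+y); each row runs from -0.133 to +0.133. Front notch (start, rack down): pitch 0, side +0.133. Far notch (rack up and held): pitch 0.643, side -0.133. From front to far: side to -0.133, pitch to 0.322, side to +0.133, pitch to 0.643, side to -0.133; back in reverse.
- rack (a joint): height of the rack in m: 0 lowered (start), about 0.017 with the lever half way, 0.035 raised. A roller on the lever lifts the rack; going down it sinks by its own weight. Raised, the rack's floor is 88 mm above the bench, 3 mm above the rim of the well; lowered, 53 mm.
- rack_floor (a point): centre of the rack floor's upper face, axes as the dryer, moves with the rack; 50 mm left (+y) of the dryer's origin. Four bays in a row along y, each 36 x 36 mm inside, between 4 mm dividers that stand 10 mm high across x; front and back a lip 3 mm thick, 4 mm high, 18 to 21 mm from the middle line. Fingers that close along the dryer's x fit over the lips.
- bay1 (a point): centre of the floor of the leftmost bay, 60 mm to the left (+y) of rack_floor; moves with the rack.
- bay2 (a point): centre of the floor of the second bay, y +20 mm from rack_floor.
- bay3 (a point): centre of the floor of the third bay, y -20 mm from rack_floor.
- bay4 (a point): centre of the floor of the rightmost bay, y -60 mm from rack_floor.
- keeper (a joint): angle in rad of the keeper, an 8 mm steel rod, 200 mm long, swinging level about an upright hinge: 0 shut (along the middle of the bays, 3 mm above the specimens), up to 1.6 as it swings away from the robot (dryer +x). Between 0.07 and 0.01 it must be pushed past a sprung ball (about 7 N at the grip), either way; else it stays where left. Open, it hangs up on the rim if lowered.
- keeper_hinge (a point): on the keeper's hinge axis at the height of the rod, 25 mm above the rack's floor, 100 mm to the left (+y) of rack_floor; the catch with the sprung ball is at the rack's right end.
- keeper_grip (a point): in the keeper's upright black round grip, 12 mm in diameter, 100 mm from the hinge along the rod (over the middle divider when shut); the point is 20 mm above the rod's axis; the grip reaches from 2 to 32 mm above the rod's axis and may turn in the fingers.
- specimen1: mounted specimen: a resin puck 30 mm in diameter and 18 mm high, flat ends, 22 g, with the polished metal face up; origin at the centre of its underside. Stands loose on the bench to the left of the dryer, or is absent (None).
- specimen2: mounted specimen: a resin puck 30 mm in diameter and 18 mm high, flat ends, 22 g, with the polished metal face up; origin at the centre of its underside. Stands loose on the bench to the left of the dryer, or is absent (None).
- specimen3: mounted specimen: a resin puck 30 mm in diameter and 18 mm high, flat ends, 22 g, with the polished metal face up; origin at the centre of its underside. Stands loose on the bench to the left of the dryer, or is absent (None).
- specimen4: mounted specimen: a resin puck 30 mm in diameter and 18 mm high, flat ends, 22 g, with the polished metal face up; origin at the centre of its underside. Stands loose on the bench to the left of the dryer, or is absent (None).
- beaker: clear beaker, 53 mm in diameter, 68 mm high, loose, standing behind the specimens; origin at the centre of its underside; leave it standing.
- petri_dish: clear petri dish, 63 mm in diameter, 15 mm high, behind the specimens, not part of the job; origin at the centre of its underside.
Mind the look-alikes: they are no part of the job. There is more than one size of the specimen2; the job needs the smaller.

How it is judged:
By the outcome, as a careful person would: the job done as asked, in the order asked, and still so for the second after the job is handed in, with the robot touching nothing.
Of specimen1, specimen2, specimen3, specimen4 only 2 to 4 are there at a start; the rules pass over those that are not, and their reading is None.
At some moment in a run one of specimen1, specimen2, specimen3, specimen4 may be knocked a few centimetres aside while the robot is not near it.
Once in a run the grip may slacken for a moment while it holds something.
It also fails if it takes over 210 s, if anything falls off the work surface, if the arm or the gripper's body presses on something with over 40 N, if the wrist force passes 120 N, or if a joint passes its speed limit or range.

## Working session

There is one attempt and no reset: what is moved stays moved. The work goes in short steps, Python scripts to look and compute and a tool call to move; the robot and the scene stay as the last step left them, time stands still between calls to the robot, and variables do not carry over. Pictures are saved under pics/ and viewed, about 12 in all and at most 16, crops included, and the job is handed in when it is done.

Besides the shell and the picture viewer there is one more tool, called after ">>>" as name(argument=value, ...), one argument or row to a line, values as JSON. move_arm: Moves the arm, as the interface text tells. Its arguments: {"type":"object","properties":{"steps":{"type":"string"},"force":{"type":"number"}},"required":["steps"]}

```bash
mkdir -p pics; ls
cat > h.py <<'E'
import numpy as np, cv2
from rig import env
def snap(n,f):
    c=env.get_calibration(n); im=env.capture(n); cv2.imwrite(f'pics/{f}.png',im[...,::-1]); np.savez(f'pics/{f}.npz',K=c['K'],R=c['R'],t=c['t']); return im,c
def ray(c,u,v,z):
    K,R,t=[np.array(c[k]) for k in('K','R','t')]
    o=-R.T@t; d=R.T@np.linalg.inv(K)@[u,v,1]; return o+d*(z-o[2])/d[2]
def proj(c,X):
    K,R,t=[np.array(c[k]) for k in('K','R','t')]
    p=K@(R@np.array(X)+t); return p[:2]/p[2]
def load(f): return cv2.imread(f'pics/{f}.png'),np.load(f'pics/{f}.npz')
def st():
    s=env.observe(); print(round(s['time_s'],2),np.round(s['tool_pos'],4),np.round(s['tool_rot'],3),np.round(s['contact_force'],1),round(s['opening'],4)); return s
E
python3 - <<'E'
from h import *
st()
a,c=snap('top','top0'); b,c2=snap('scene','scene0')
for k in (c,c2): print(np.round(k['K'],0).tolist(),np.round(-np.array(k['R']).T@k['t'],3),np.round(k['R'],2).tolist())
E
```

```text
pics
0.0 [ 0.1306 -0.5339  0.2321] [ 0.993  0.12  -0.    -0.001] [ 1.3 -0.4 -0.7] 0.0929
[[485.0, 0.0, 320.0], [0.0, 485.0, 225.0], [0.0, 0.0, 1.0]] [0.449 0.031 1.065] [[0.02, -1.0, -0.03], [-0.99, -0.01, -0.14], [0.14, 0.03, -0.99]]
[[624.0, 0.0, 320.0], [0.0, 624.0, 250.0], [0.0, 0.0, 1.0]] [-0.235  1.07   0.731] [[-0.78, -0.63, -0.0], [-0.25, 0.32, -0.91], [0.58, -0.71, -0.41]]
```

View pics/top0.png

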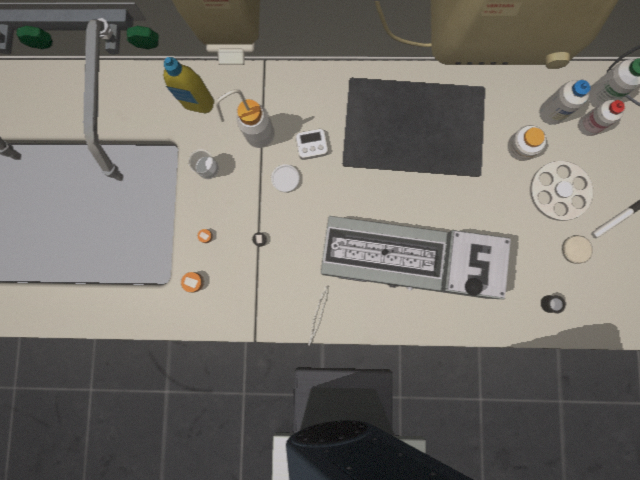

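View pics/scene0.png

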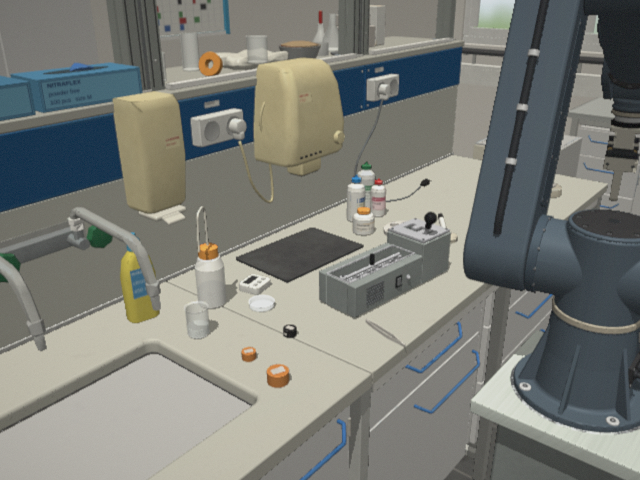

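Run:
```python
from h import *
a,c=load('top0')
A=cv2.resize(a[220:310,165:295],None,fx=4.5,fy=4.5,interpolation=cv2.INTER_CUBIC)
B=cv2.resize(a[205:310,310:580],None,fx=2.95,fy=2.95,interpolation=cv2.INTER_CUBIC)
out=np.zeros((600,800,3),np.uint8);out[:280,:585]=cv2.resize(A,(585,405))[:280] if 0 else cv2.resize(A,(404,280)).repeat(1,1) if 0 else 0
A=cv2.resize(A,(404,280)); out[:280,:404]=A; out[285:285+B.shape[0],:B.shape[1]]=B[:315,:800]
cv2.imwrite('pics/crop0.png',out)
hsv=cv2.cvtColor(a,cv2.COLOR_BGR2HSV)
m=cv2.inRange(hsv,(5,130,80),(20,255,255)); m|=cv2.inRange(hsv,(0,0,0),(180,255,60))
m[:, :170]=0;m[:220]=0;m[320:]=0
m=cv2.morphologyEx(m,cv2.MORPH_CLOSE,np.ones((5,5)))
n,l,s,ce=cv2.connectedComponentsWithStats(m)
for i in range(1,n):
    if s[i,4]>40: print(s[i],ce[i].round(1),ray(c,*ce[i],0.018).round(3), ray(c,*ce[i],0.175).round(3))
for u,v in [(329,217),(452,231),(447,291),(322,278),(510,238),(504,298)]: print(u,v,ray(c,u,v,.085).round(3),ray(c,u,v,.123).round(3))
print('beaker',ray(c,205,165,.03).round(3))
```

```text
[198 229  13  13  97] [204.2 235.2] [0.568 0.32  0.018] [0.551 0.277 0.175]
[182 272  19  20 201] [191.4 281.6] [0.467 0.343 0.018] [0.464 0.296 0.175]
[466 278  16  17 230] [473.7 285.8] [ 0.468 -0.263  0.018] [ 0.465 -0.218  0.175]
[542 296  13  16 115] [546.5 303.3] [ 0.434 -0.413  0.018] [ 0.437 -0.347  0.175]
329 217 [0.602 0.046 0.085] [0.596 0.045 0.123]
452 231 [ 0.576 -0.203  0.085] [ 0.571 -0.194  0.123]
447 291 [ 0.456 -0.191  0.085] [ 0.456 -0.182  0.123]
322 278 [0.478 0.058 0.085] [0.476 0.057 0.123]
510 238 [ 0.564 -0.318  0.085] [ 0.559 -0.305  0.123]
504 298 [ 0.444 -0.302  0.085] [ 0.444 -0.29   0.123]
beaker [0.723 0.323 0.03 ]
```

View pics/crop0.png

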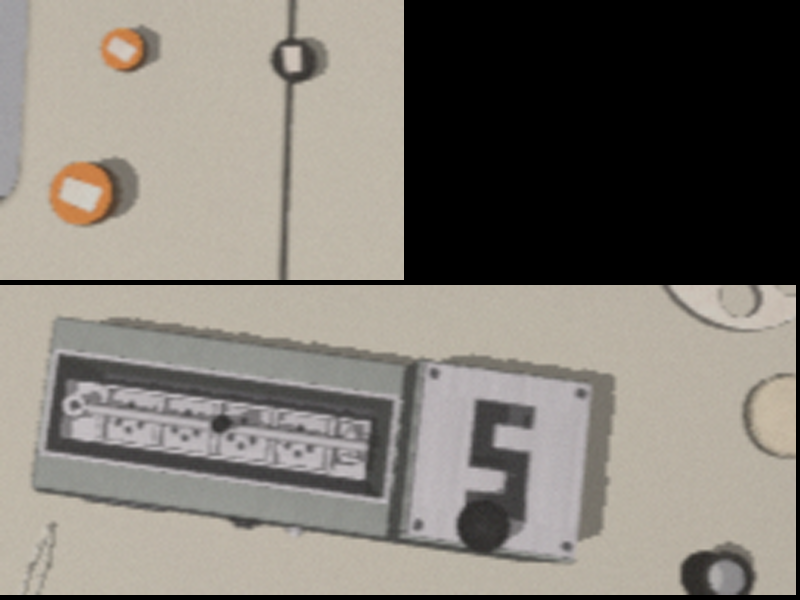

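Candidates (top view): small orange puck (204,235) is specimen2, the smaller size. Large orange puck (191,282) is the oversize look-alike. Black puck (260,239) is a specimen. The dark cylinder (553,303) is right of the dryer, so it isn't part of the job. Two specimens to load. The knob is at (474,286). I'll set out for the lever and align the tool with the dryer axes (tool x = dryer y, tool y = dryer x).

>>> move_arm(
  steps="33 -18.5 -3 0 0 0 93;33 -18.5 -3 0 0 0 93;33 -18.5 -3 0 0 0 93;33 -18.5 -3 0 0 0 93;33 -18.5 -3 0 0 0 93;33 -18.5 -3 0 0 0 93;33 -18.5 -3 0 0 0 93;33 -18.5 -3 0 0 0 93",
)

```text
time_s: 0.77
tool_pos: [0.3529, -0.3262, 0.2567]
tool_rot: [0.993, 0.12, -0.0, -0.0]
contact_force: [0.8, -1.0, -0.6]
opening: 0.093
```

>>> move_arm(
  steps="33 -18.5 -3 0 0 0 93;33 -18.5 -3 0 0 0 93;33 -18.5 -3 0 0 0 93;33 -18.5 -3 0 0 0 93;0 0 0 0 0 -0.123 93;0 0 0 0 0 -0.123 93;0 0 0 0 0 -0.123 93;0 0 0 0 0 -0.123 93",
)

```text
time_s: 1.43
tool_pos: [0.4626, -0.2241, 0.2683]
tool_rot: [0.933, 0.361, -0.0, -0.0]
contact_force: [0.7, -0.1, -0.0]
opening: 0.0929
```

>>> move_arm(
  steps="0 0 0 0 0 -0.123 93;0 0 0 0 0 -0.123 93;0 0 0 0 0 -0.123 93;0 0 0 0 0 -0.123 93;0 0 0 0 0 -0.123 93;0 0 0 0 0 -0.123 93;0 0 0 0 0 0 93;0 0 0 0 0 0 93",
)

```text
time_s: 2.1
tool_pos: [0.4625, -0.2245, 0.2684]
tool_rot: [0.743, 0.669, -0.0, -0.0]
contact_force: [0.2, 0.1, -0.5]
opening: 0.0932
```

Run:
```python
from h import *
st(); a,c=snap('wrist','w1'); print(np.round(c['K'],0).tolist(),np.round(-np.array(c['R']).T@c['t'],3),np.round(c['R'],2).tolist())
print(proj(c,[.465,-.222,.171]))
```

```text
2.1 [ 0.4625 -0.2245  0.2684] [ 0.743  0.669 -0.    -0.   ] [ 0.2  0.1 -0.5] 0.0932
[[384.0, 0.0, 325.0], [0.0, 384.0, 243.0], [0.0, 0.0, 1.0]] [ 0.471 -0.149  0.421] [[0.99, -0.1, -0.0], [-0.1, -0.96, 0.28], [-0.03, -0.27, -0.96]]
[327.29993263 246.20567385]
```

View pics/w1.png

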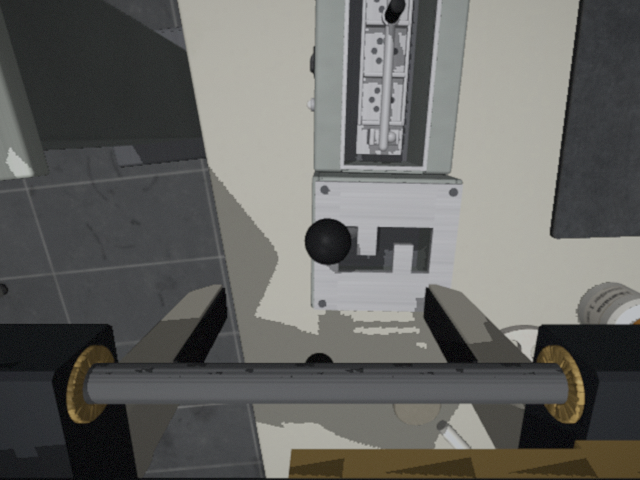

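Run:
```python
from h import *
a,c=load('w1'); print('knob',ray(c,328,242,.171))
for u,v in [(324,189),(453,192),(322,303)]: print(ray(c,u,v,.123).round(4))
print('well rim', [ray(c,u,v,.085).round(4) for u,v in [(315,170),(451,172),(343,165),(425,167)]])
print('wellfar', [ray(c,u,v,.085).round(4) for u,v in [(316,10),(467,10)]])
s=env.observe(); print(s['joint_positions'])
```

```text
knob [ 0.46577741 -0.21909393  0.171     ]
[ 0.466  -0.1897  0.123 ]
[ 0.5656 -0.2025  0.123 ]
[ 0.4541 -0.2855  0.123 ]
well rim [array([ 0.4593, -0.1779,  0.085 ]), array([ 0.5761, -0.1918,  0.085 ]), array([ 0.4837, -0.1761,  0.085 ]), array([ 0.5539, -0.1852,  0.085 ])]
wellfar [array([ 0.4737, -0.0562,  0.085 ]), array([ 0.5902, -0.0685,  0.085 ])]
[-5.42469231e-01  2.48817756e-01  1.69882803e+00 -2.07431390e-06
  1.19425828e+00 -4.37042622e-01]
```

>>> move_arm(
  steps="6 2.5 0 0 0 0.016 93;0 0 26 0 0 0 93;0 0 26 0 0 0 93;0 0 26 0 0 0 60;0 0 24.5 0 0 0 50;0 0 0 0 0 0 45;0 0 0 0 0 0 40;0 0 0 0 0 0 40",
  force=25,
)

```text
time_s: 2.82
tool_pos: [0.4663, -0.2192, 0.1675]
tool_rot: [0.748, 0.664, 0.0, 0.001]
contact_force: [-0.3, 0.8, 0.8]
opening: 0.0645
```

>>> move_arm(
  steps="0 0 0 0 0 0 20;0 0 0 0 0 0 20;0 0 0 0 0 0 20;0 0 0 0 0 0 20;0 0 0 0 0 0 20;0 0 0 0 0 0 20",
)

```text
time_s: 3.32
tool_pos: [0.4654, -0.2188, 0.1664]
tool_rot: [0.747, 0.665, -0.0, -0.0]
contact_force: [-4.0, 0.5, 6.6]
opening: 0.031
```

>>> move_arm(
  steps="-7 0 -0.5 0 0 0 20;-7 0 -0.5 0 0 0 20;-6 0 -0.2 0 0 0 20;-7 0 0.2 0 0 0 20;-7 0 0.5 0 0 0 20;-6 0 0.5 0 0 0 20;0 0 0 0 0 0 20;0 0 0 0 0 0 20",
)

```text
time_s: 3.98
tool_pos: [0.4607, -0.2588, 0.1661]
tool_rot: [0.747, 0.664, -0.0, -0.0]
contact_force: [-5.2, -1.0, 3.9]
opening: 0.0307
```

>>> move_arm(
  steps="0 8 -2.2 0 0 0 20;0 8 -1.9 0 0 0 20;0 8 -1.6 0 0 0 20;0 8 -1.1 0 0 0 20;0 8 -0.6 0 0 0 20;0 7.5 -0.3 0 0 0 20;0 0 0 0 0 0 20;0 0 0 0 0 0 20",
)

```text
time_s: 4.65
tool_pos: [0.5086, -0.264, 0.174]
tool_rot: [0.747, 0.665, -0.0, 0.0]
contact_force: [-1.4, -1.2, 4.0]
opening: 0.0307
```

>>> move_arm(
  steps="7 0 -0.6 0 0 0 20;7 0 -0.5 0 0 0 20;6 0 -0.2 0 0 0 20;7 0 0.3 0 0 0 20;7 0 0.5 0 0 0 20;6 0 0.5 0 0 0 20;0 0 0 0 0 0 20;0 0 0 0 0 0 20",
)

```text
time_s: 5.32
tool_pos: [0.5129, -0.2238, 0.1737]
tool_rot: [0.747, 0.665, 0.0, -0.0]
contact_force: [0.9, -0.0, -0.9]
opening: 0.0308
```

>>> move_arm(
  steps="0 7.5 0.3 0 0 0 20;0 8 0.6 0 0 0 20;0 8 1.1 0 0 0 20;0 8 1.6 0 0 0 20;0 8 1.9 0 0 0 20;0 7.5 2.1 0 0 0 20;0 0 0 0 0 0 20;0 0 0 0 0 0 20",
)

```text
time_s: 5.98
tool_pos: [0.5593, -0.23, 0.1657]
tool_rot: [0.747, 0.665, -0.0, -0.0]
contact_force: [-0.3, -0.6, -4.2]
opening: 0.0306
```

>>> move_arm(
  steps="-7 0 -0.6 0 0 0 20;-7 0 -0.5 0 0 0 20;-6 0 -0.2 0 0 0 20;-7 0 0.3 0 0 0 20;-7 0 0.5 0 0 0 20;-6 0 0.5 0 0 0 20;0 0 0 0 0 0 20;0 0 0 0 0 0 20",
)

```text
time_s: 6.65
tool_pos: [0.5546, -0.2702, 0.1662]
tool_rot: [0.747, 0.664, -0.0, 0.0]
contact_force: [-0.9, -1.1, -1.8]
opening: 0.0311
```

Run:
```python
from h import *
st(); a,c=snap('wrist','w2')
```

```text
6.65 [ 0.5546 -0.2702  0.1662] [ 0.747  0.664 -0.     0.   ] [-0.9 -1.1 -1.8] 0.0311
```

View pics/w2.png

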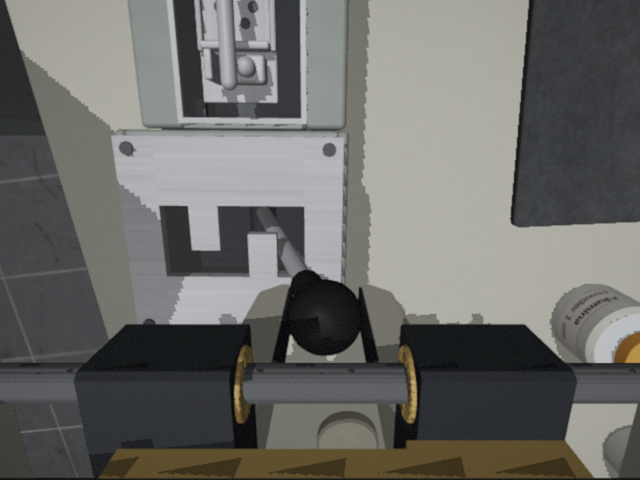

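>>> move_arm(
  steps="0 0 0 0 0 0 50;0 0 0 0 0 0 70;0 0 0 0 0 0 75;0 0 -28 0 0 0 75;0 0 -28 0 0 0 75;0 0 -28 0 0 0 75;33.5 -8 0 0 0 0 75;33.5 -8 0 0 0 0 75",
)

```text
time_s: 7.37
tool_pos: [0.5474, -0.2015, 0.2521]
tool_rot: [0.748, 0.664, 0.001, 0.002]
contact_force: [-0.8, 1.0, -0.6]
opening: 0.0744
```

>>> move_arm(
  steps="33.5 -8 0 0 0 0 60;33.5 -8 0 0 0 0 60;33.5 -8 0 0 0 0 60;33.5 -8 0 0 0 0 60;0 0 0 0 0 0 60;0 0 0 0 0 0 60",
)

```text
time_s: 7.87
tool_pos: [0.5308, -0.063, 0.2508]
tool_rot: [0.746, 0.666, 0.0, 0.0]
contact_force: [-0.3, -0.7, 0.3]
opening: 0.0598
```

Run:
```python
from h import *
st(); a,c=snap('wrist','w3')
for n,X in dict(grip=[.5316,-.0654,.145],hinge=[.5436,.0339,.113],floor=[.5316,-.0654,.088]).items(): print(n,proj(c,X).round(1))
```

```text
7.87 [ 0.5308 -0.063   0.2508] [0.746 0.666 0.    0.   ] [-0.3 -0.7  0.3] 0.0598
grip [325.3 249.6]
hinge [326.2 102.3]
floor [325.3 230. ]
```

View pics/w3.png

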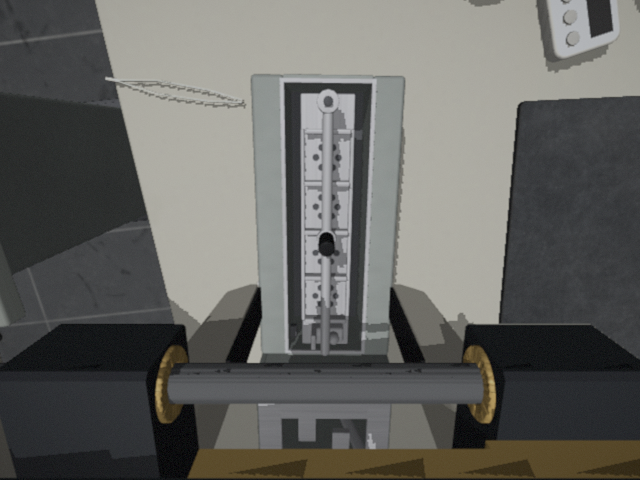

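>>> move_arm(
  steps="-2 1.5 0 0 0 0 50;0 0 30 0 0 0 40;0 0 30 0 0 0 40;0 0 30 0 0 0 40;0 0 28 0 0 0 40;0 0 0 0 0 0 30;0 0 0 0 0 0 5;0 0 0 0 0 0 5",
  force=25,
)

```text
time_s: 8.58
tool_pos: [0.5329, -0.0674, 0.1337]
tool_rot: [0.748, 0.664, 0.001, 0.001]
contact_force: [-0.1, 0.2, 0.4]
opening: 0.0245
```

>>> move_arm(
  steps="0 0 0 0 0 0 5;0 0 0 0 0 0 5;0 0 0 0 0 0 5;0 0 0 0 0 0 5",
)

```text
time_s: 8.92
tool_pos: [0.5321, -0.0668, 0.1334]
tool_rot: [0.747, 0.665, 0.0, 0.001]
contact_force: [-3.5, -2.1, 6.7]
opening: 0.0116
```

Gripped (11.6 mm opening). Swinging the keeper open.

>>> move_arm(
  steps="0.5 10 0 0 0 0 5;1.5 9.9 0 0 0 0 5;2.5 9.7 0 0 0 0 5;3.4 9.4 0 0 0 0 5;4.3 9 0 0 0 0 5;5.2 8.5 0 0 0 0 5;6.1 8 0 0 0 0 5;6.8 7.3 0 0 0 0 5",
)

```text
time_s: 9.58
tool_pos: [0.6076, -0.0447, 0.1332]
tool_rot: [0.747, 0.665, 0.0, 0.0]
contact_force: [-4.4, 1.6, 5.2]
opening: 0.0114
```

>>> move_arm(
  steps="7.5 6.6 0 0 0 0 5;8.1 5.8 0 0 0 0 5;8.7 5 0 0 0 0 5;9.1 4.1 0 0 0 0 5;9.5 3.2 0 0 0 0 5;9.8 2.2 0 0 0 0 5;9.9 1.2 0 0 0 0 5;0 0 0 0 0 0 5",
)

```text
time_s: 10.25
tool_pos: [0.6427, 0.016, 0.1329]
tool_rot: [0.747, 0.665, 0.001, 0.0]
contact_force: [-1.1, 0.3, 5.7]
opening: 0.0112
```

Run:
```python
from h import *
st(); a,c=snap('top','top1')
print('pred grip',proj(c,[.5436+.099-.001,.0339-.012-.007,.145]))
A=cv2.resize(a[140:310,170:520][...,::-1],None,fx=2.28,fy=2.28,interpolation=cv2.INTER_CUBIC);cv2.imwrite('pics/t1c.png',A)
```

```text
10.25 [0.6427 0.016  0.1329] [0.747 0.665 0.001 0.   ] [-1.1  0.3  5.7] 0.0112
pred grip [344.99103112 192.10325172]
```

View pics/t1c.png

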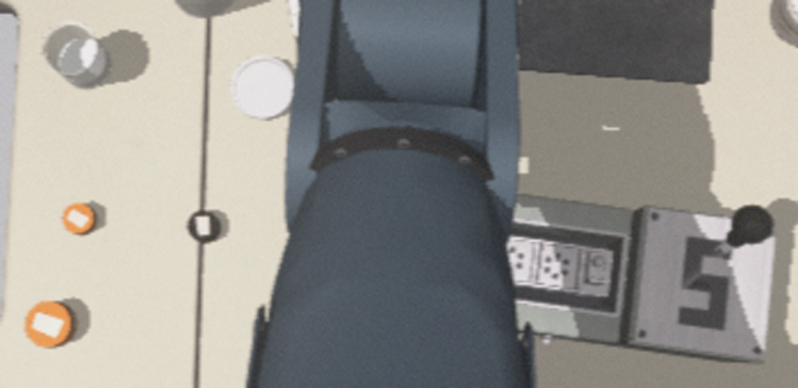

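>>> move_arm(
  steps="0 0 0 0 0 0 30;0 0 0 0 0 0 45;0 0 0 0 0 0 45;0 0 -30 0 0 0 50;0 0 -30 0 0 0 60;0 0 -30 0 0 0 60;0 0 -30 0 0 0 60;33.5 -21.6 0 0 0 0 60",
)

```text
time_s: 10.97
tool_pos: [0.628, 0.0462, 0.2581]
tool_rot: [0.749, 0.663, 0.003, 0.004]
contact_force: [2.1, 1.7, 0.1]
opening: 0.0582
```

>>> move_arm(
  steps="33.5 -21.6 0 0 0 0 60;33.5 -21.6 0 0 0 0 60;33.5 -21.6 0 0 0 0 60;33.5 -21.6 0 0 0 0 60;0 0 0 0 0 0 60;0 0 0 0 0 0 60",
)

```text
time_s: 11.47
tool_pos: [0.5535, 0.1946, 0.2523]
tool_rot: [0.746, 0.666, -0.0, -0.0]
contact_force: [-0.2, 0.2, 0.4]
opening: 0.0599
```

Run:
```python
from h import *
st(); a,c=snap('wrist','w4')
```

```text
11.47 [0.5535 0.1946 0.2523] [ 0.746  0.666 -0.    -0.   ] [-0.2  0.2  0.4] 0.0599
```

View pics/w4.png

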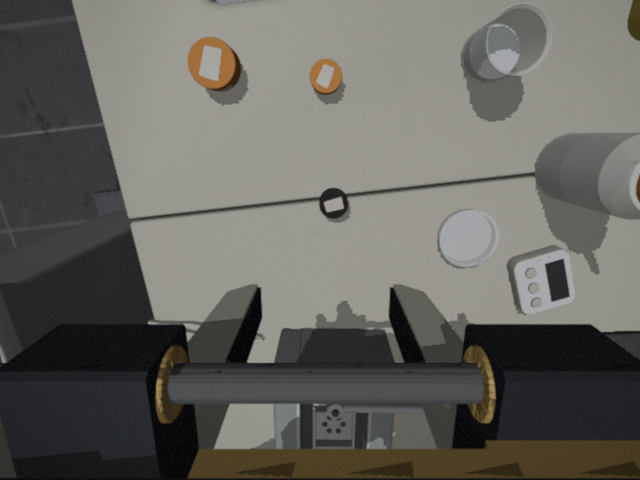

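Run:
```python
from h import *
a,c=load('w4')
p=env.observe()['tool_pos']
for n,(u,v) in dict(black=(334,202.5),org=(326,75.5),big=(215,63)).items():
    X=ray(c,u,v,.013); d=X-p; print(n,X.round(4),'dia', np.linalg.norm(ray(c,u+16,v,.015)-ray(c,u-16,v,.015)).round(4),'tool xy',np.round([d[0]*.12+d[1]*.993,d[0]*.993-d[1]*.12],4))
```

```text
black [0.5642 0.2013 0.013 ] dia 0.0328 tool xy [0.0091 0.009 ]
org [0.5697 0.3225 0.013 ] dia 0.0301 tool xy [ 1.302e-01 -1.000e-04]
big [0.4675 0.3451 0.013 ] dia 0.0298 tool xy [ 0.1403 -0.1042]
```

>>> move_arm(
  steps="9 9 0 0 0 0 60;0 0 40 0 0 0 60;0 0 40 0 0 0 60;0 0 40 0 0 0 60;0 0 40 0 0 0 60;0 0 40 0 0 0 60;0 0 31 0 0 0 60;0 0 0 0 0 0 60",
  force=20,
)

```text
time_s: 12.18
tool_pos: [0.5636, 0.199, 0.0167]
tool_rot: [0.748, 0.664, -0.002, -0.001]
contact_force: [-1.3, -1.0, -0.7]
opening: 0.0601
```

>>> move_arm(
  steps="0 0 0 0 0 0 40;0 0 0 0 0 0 20;0 0 0 0 0 0 20;0 0 0 0 0 0 20;0 0 0 0 0 0 20;0 0 0 0 0 0 20;0 0 0 0 0 0 20;0 0 0 0 0 0 20",
)

```text
time_s: 12.85
tool_pos: [0.5646, 0.2009, 0.0218]
tool_rot: [0.747, 0.665, 0.0, 0.0]
contact_force: [-1.3, -3.0, 5.5]
opening: 0.0292
```

Run:
```python
from h import *
a,c=load('w3')
g=cv2.cvtColor(a,cv2.COLOR_BGR2GRAY)
crop=cv2.resize(a[85:355,270:385],None,fx=2.2,fy=2.2,interpolation=cv2.INTER_CUBIC)
cv2.imwrite('pics/w3c.png',cv2.rotate(crop,cv2.ROTATE_90_CLOCKWISE))
for dy in (80,40,0,-40,-80):
    X=np.array([.5316+.12e-3*dy,-.0654+.993e-3*dy,.098]); print(dy,proj(c,X).round(1))
print([ (u,ray(c,u,207,.092).round(4)) for u in (305,328,351)])
```

```text
80 [326.  131.6]
40 [325.6 184.1]
0 [325.3 232.9]
-40 [325.  278.5]
-80 [324.7 321.1]
[(305, array([ 0.5174, -0.0432,  0.092 ])), (328, array([ 0.5362, -0.0453,  0.092 ])), (351, array([ 0.5549, -0.0475,  0.092 ]))]
```

View pics/w3c.png

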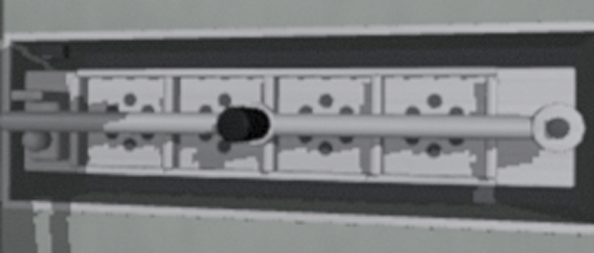

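>>> move_arm(
  steps="0 0 -30 0 0 0 20;0 0 -40 0 0 0 20;0 0 -40 0 0 0 20;0 0 -40 0 0 0 20;0 0 -40 0 0 0 20;0 0 0 0 0 0 20",
)

```text
time_s: 13.35
tool_pos: [0.567, 0.2019, 0.2192]
tool_rot: [0.747, 0.665, 0.005, 0.002]
contact_force: [0.6, -0.4, 0.0]
opening: 0.0292
```

>>> move_arm(
  steps="-36 0 0 0 0 0 20;-36 0 0 0 0 0 20;-36 0 0 0 0 0 20;-36 0 0 0 0 0 20;-36 0 0 0 0 0 20;-36 0 0 0 0 0 20;-36 0 0 0 0 0 20;-36 0 0 0 0 0 20",
)

```text
time_s: 14.02
tool_pos: [0.5301, -0.0866, 0.211]
tool_rot: [0.747, 0.665, 0.0, -0.0]
contact_force: [-0.2, -0.2, -0.1]
opening: 0.0289
```

>>> move_arm(
  steps="0 0 0 0 0 0 20;0 0 0 0 0 0 20;0 0 0 0 0 0 20",
)

```text
time_s: 14.27
tool_pos: [0.5306, -0.0846, 0.211]
tool_rot: [0.747, 0.664, 0.0, -0.0]
contact_force: [-1.0, 0.4, -1.6]
opening: 0.0291
```

Run:
```python
from h import *
s=st(); a,c=snap('wrist','w5'); d=np.array([.5306,-.0855])-s['tool_pos'][:2]; print([d[0]*.12+d[1]*.993,d[0]*.993-d[1]*.12])
```

```text
14.27 [ 0.5306 -0.0846  0.211 ] [ 0.747  0.664  0.    -0.   ] [-1.   0.4 -1.6] 0.0291
[np.float64(-0.000866154935689711), np.float64(0.00011097132719915248)]
```

View pics/w5.png

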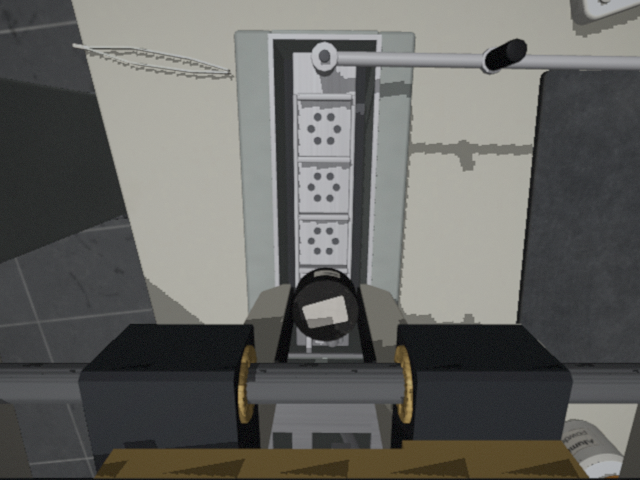

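Run:
```python
from h import *
a,c=load('w5')
for u,v in [(324,128),(323.5,187),(323,240)]: print(ray(c,u,v,.088).round(4))
print('puck',ray(c,325.5,311,.208).round(4))
```

```text
[ 0.5399 -0.0051  0.088 ]
[ 0.5348 -0.0453  0.088 ]
[ 0.5298 -0.0845  0.088 ]
puck [ 0.5317 -0.0842  0.208 ]
```

>>> move_arm(
  steps="-0.4 -0.5 30 0 0 0 20;0 0 30 0 0 0 20;0 0 20 0 0 0 20;0 0 10 0 0 0 20;0 0 6 0 0 0 20;0 0 4.5 0 0 0 20;0 0 0 0 0 0 20;0 0 0 0 0 0 20",
)

```text
time_s: 14.98
tool_pos: [0.5306, -0.0853, 0.1116]
tool_rot: [0.747, 0.665, 0.0, 0.001]
contact_force: [-0.8, -0.3, 0.9]
opening: 0.0293
```

>>> move_arm(
  steps="0 0 0 0 0 0 32;0 0 0 0 0 0 38;0 0 0 0 0 0 44;0 0 0 0 0 0 48;0 0 -20 0 0 0 48;0 0 -35 0 0 0 48;0 0 -35 0 0 0 60;0 0 -20 0 0 0 60",
)

```text
time_s: 15.65
tool_pos: [0.5309, -0.0856, 0.2244]
tool_rot: [0.747, 0.665, 0.001, 0.001]
contact_force: [1.2, -0.8, 1.1]
opening: 0.0567
```

Run:
```python
from h import *
st(); snap('wrist','w6')
```

```text
15.65 [ 0.5309 -0.0856  0.2244] [0.747 0.665 0.001 0.001] [ 1.2 -0.8  1.1] 0.0567
```

>>> move_arm(
  steps="40 -1 0 0 0 0 60;40 -1 0 0 0 0 60;40 -1 0 0 0 0 60;40 -1 0 0 0 0 60;40 -1 0 0 0 0 60;40 -1 0 0 0 0 60;40 -1 0 0 0 0 60;40 -1 0 0 0 0 60",
)

```text
time_s: 16.37
tool_pos: [0.5593, 0.2353, 0.2207]
tool_rot: [0.747, 0.665, 0.0, 0.0]
contact_force: [0.7, 0.4, 0.3]
opening: 0.0598
```

>>> move_arm(
  steps="40 -1 0 0 0 0 60;40 -1 0 0 0 0 60;0 0 0 0 0 0 60;0 0 0 0 0 0 60;0 0 0 0 0 0 60",
)

```text
time_s: 16.78
tool_pos: [0.5667, 0.3125, 0.2203]
tool_rot: [0.747, 0.665, -0.0, 0.0]
contact_force: [0.1, -1.0, 0.1]
opening: 0.0599
```

Run:
```python
from h import *
s=st(); a,c=snap('wrist','w7'); p=s['tool_pos']
b,_=load('w6'); im=np.hstack([cv2.resize(b[:360,160:480],(360,405)),cv2.resize(a[:360,130:530,::-1],(440,396))[:396].copy() if 0 else cv2.resize(a[:360,130:530][...,::-1],(440,405))])
cv2.imwrite('pics/pair.png',im)
hsv=cv2.cvtColor(a,cv2.COLOR_RGB2HSV); m=cv2.inRange(hsv,(5,130,80),(20,255,255)); m=cv2.morphologyEx(m,cv2.MORPH_CLOSE,np.ones((15,15)))
n,l,q,ce=cv2.connectedComponentsWithStats(m)
for i in range(1,n):
    if q[i,4]>150:
        u,v=q[i,0]+q[i,2]/2,q[i,1]+q[i,3]/2; X=ray(c,u,v,.013); d=X-p; print(q[i],X.round(4),np.round([d[0]*.12+d[1]*.993,d[0]*.993-d[1]*.12],4))
```

```text
16.78 [0.5667 0.3125 0.2203] [ 0.747  0.665 -0.     0.   ] [ 0.1 -1.   0.1] 0.0599
[ 190  174   47   48 1229] [0.4646 0.3422 0.013 ] [ 0.0172 -0.1049]
[311 190  31  33 789] [0.5697 0.3218 0.013 ] [0.0095 0.0019]
[466 347  29  76 815] [0.7139 0.1063 0.013 ] [-0.1871  0.1709]
[156 353  13  70 329] [0.368  0.1425 0.013 ] [-0.1927 -0.1769]
```

View pics/pair.png

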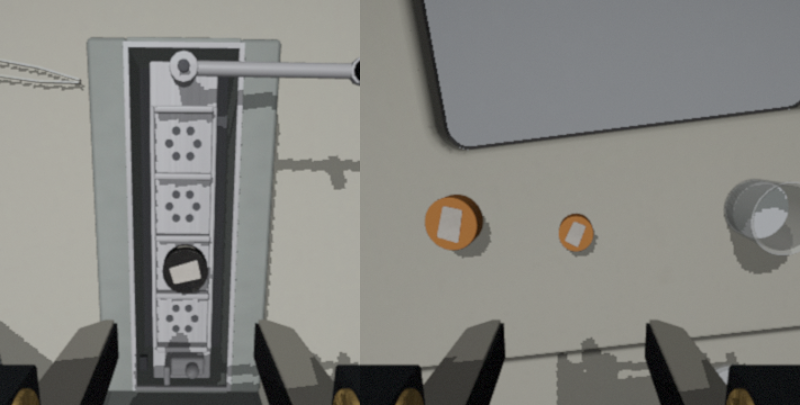

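>>> move_arm(
  steps="9.5 2 0 0 0 0 60;0 0 40 0 0 0 60;0 0 40 0 0 0 60;0 0 40 0 0 0 60;0 0 40 0 0 0 60;0 0 25 0 0 0 60;0 0 14 0 0 0 60;0 0 0 0 0 0 60",
  force=20,
)

```text
time_s: 17.5
tool_pos: [0.5689, 0.3211, 0.019]
tool_rot: [0.748, 0.664, -0.002, -0.001]
contact_force: [0.2, 0.6, 0.3]
opening: 0.0606
```

>>> move_arm(
  steps="0 0 0 0 0 0 40;0 0 0 0 0 0 20;0 0 0 0 0 0 20;0 0 0 0 0 0 20;0 0 0 0 0 0 20;0 0 0 0 0 0 20;0 0 0 0 0 0 20;0 0 0 0 0 0 20",
)

```text
time_s: 18.17
tool_pos: [0.5704, 0.3225, 0.0228]
tool_rot: [0.747, 0.665, 0.001, 0.0]
contact_force: [-1.3, -1.2, 7.0]
opening: 0.0295
```

>>> move_arm(
  steps="0 0 -30 0 0 0 20;0 0 -40 0 0 0 20;0 0 -40 0 0 0 20;0 0 -40 0 0 0 20;0 0 -40 0 0 0 20;0 0 0 0 0 0 20;0 0 0 0 0 0 20",
)

```text
time_s: 18.75
tool_pos: [0.5707, 0.3226, 0.2142]
tool_rot: [0.747, 0.665, 0.002, 0.001]
contact_force: [-0.1, 0.1, -0.6]
opening: 0.0292
```

>>> move_arm(
  steps="-37 0.9 0 0 0 0 20;-37 0.9 0 0 0 0 20;-37 0.9 0 0 0 0 20;-37 0.9 0 0 0 0 20;-37 0.9 0 0 0 0 20;-37 0.9 0 0 0 0 20;-37 0.9 0 0 0 0 20;-37 0.9 0 0 0 0 20",
)

```text
time_s: 19.42
tool_pos: [0.5413, 0.0257, 0.2101]
tool_rot: [0.747, 0.665, -0.001, -0.001]
contact_force: [0.4, -0.0, -0.6]
opening: 0.0293
```

>>> move_arm(
  steps="-37 0.9 0 0 0 0 20;-37 0.9 0 0 0 0 20;0 0 0 0 0 0 20;0 0 0 0 0 0 20;0 0 0 0 0 0 20;0 0 0 0 0 0 20",
)

```text
time_s: 19.92
tool_pos: [0.5355, -0.0452, 0.2111]
tool_rot: [0.747, 0.665, -0.0, -0.001]
contact_force: [0.5, 0.1, 0.1]
opening: 0.0292
```

Run:
```python
from h import *
s=st(); a,c=snap('wrist','w8'); p=s['tool_pos']; d=np.array([.535,-.0455])-p[:2]; print([d[0]*.12+d[1]*.993,d[0]*.993-d[1]*.12])
hsv=cv2.cvtColor(a,cv2.COLOR_RGB2HSV); m=cv2.inRange(hsv,(5,130,60),(20,255,255)); m[350:]=0;m[:,:250]=0;m[:,400:]=0; m=cv2.morphologyEx(m,cv2.MORPH_CLOSE,np.ones((15,15)))
q=cv2.boundingRect(m); print(q)
```

```text
19.92 [ 0.5355 -0.0452  0.2111] [ 0.747  0.665 -0.    -0.001] [0.5 0.1 0.1] 0.0292
[np.float64(-0.00037605696767754404), np.float64(-0.0004661872030593853)]
(250, 269, 150, 81)
```

Aligned within 0.5 mm, so I'll lower and release (100 mm down to about 111 mm).

>>> move_arm(
  steps="-0.4 -0.5 30 0 0 0 20;0 0 30 0 0 0 20;0 0 20 0 0 0 20;0 0 10 0 0 0 20;0 0 6 0 0 0 20;0 0 3.5 0 0 0 20;0 0 0 0 0 0 20;0 0 0 0 0 0 20",
)

```text
time_s: 20.63
tool_pos: [0.5358, -0.0466, 0.1132]
tool_rot: [0.747, 0.665, 0.0, 0.001]
contact_force: [0.4, -0.7, 0.2]
opening: 0.0292
```

>>> move_arm(
  steps="0 0 0 0 0 0 32;0 0 0 0 0 0 38;0 0 0 0 0 0 44;0 0 0 0 0 0 48;0 0 -20 0 0 0 48;0 0 -35 0 0 0 48;0 0 -35 0 0 0 60;0 0 -20 0 0 0 60",
)

```text
time_s: 21.3
tool_pos: [0.536, -0.0468, 0.2259]
tool_rot: [0.747, 0.665, 0.001, 0.001]
contact_force: [-0.4, -0.5, 0.4]
opening: 0.0569
```

Run:
```python
from h import *
st(); a,c=snap('wrist','w9')
print('gripbase?',proj(c,[.5436+.099,.0339-.012-.007,.117]),proj(c,[.5436+.099,.0339-.012-.007,.145]))
```

```text
21.3 [ 0.536  -0.0468  0.2259] [0.747 0.665 0.001 0.001] [-0.4 -0.5  0.4] 0.0569
gripbase? [473.33203047 137.68026856] [491.16108513 138.21496168]
```

View pics/w9.png

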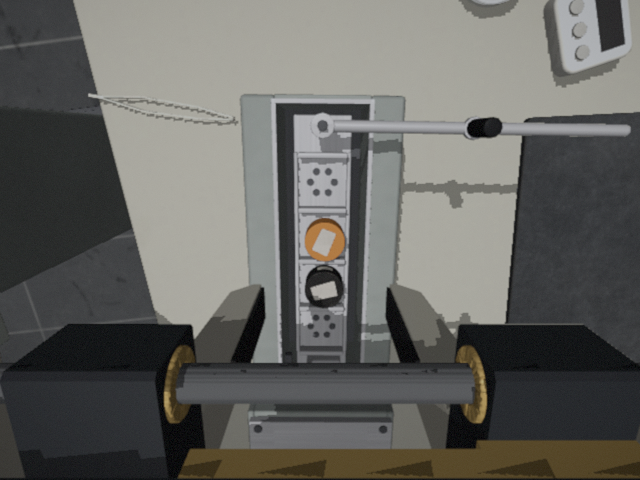

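Run:
```python
from h import *
a,c=load('w9'); p=env.observe()['tool_pos']
for u,v,z in [(490,127,.145),(473,127,.117),(323,126,.113),(630,130,.113)]:
    X=ray(c,u,v,z); d=X-p; print(X.round(4),np.round([d[0]*.12+d[1]*.993,d[0]*.993-d[1]*.12],4))
```

```text
[0.6419 0.0213 0.145 ] [0.0804 0.0958]
[0.6425 0.0217 0.117 ] [0.0809 0.0963]
[0.5452 0.0338 0.113 ] [ 0.0812 -0.0017]
[0.7478 0.0075 0.113 ] [0.0794 0.2026]
```

>>> move_arm(
  steps="20 24.5 0 0 0 0 40;20 24.5 0 0 0 0 40;20 24.5 0 0 0 0 40;20 24.5 0 0 0 0 40;0 0 0 0 0 0 40;0 0 30 0 0 0 40;0 0 30 0 0 0 40;0 0 28 0 0 0 40",
  force=25,
)

```text
time_s: 22.02
tool_pos: [0.6414, 0.0213, 0.1328]
tool_rot: [0.747, 0.665, -0.0, 0.0]
contact_force: [1.1, -0.6, -0.6]
opening: 0.0403
```

>>> move_arm(
  steps="0 0 0 0 0 0 40;0 0 0 0 0 0 5;0 0 0 0 0 0 5;0 0 0 0 0 0 5;0 0 0 0 0 0 5;0 0 0 0 0 0 5",
)

```text
time_s: 22.52
tool_pos: [0.6428, 0.0213, 0.1356]
tool_rot: [0.747, 0.665, 0.001, 0.001]
contact_force: [14.1, -1.9, 0.7]
opening: 0.0113
```

>>> move_arm(
  steps="-11.5 -0.7 0 0 0 0 5;-9.9 -1.7 0 0 0 0 5;-9.6 -2.7 0 0 0 0 5;-9.3 -3.6 0 0 0 0 5;-8.9 -4.5 0 0 0 0 5;-8.4 -5.4 0 0 0 0 5;-7.8 -6.2 0 0 0 0 5;-7.2 -7 0 0 0 0 5",
)

```text
time_s: 23.18
tool_pos: [0.6036, -0.0492, 0.1357]
tool_rot: [0.748, 0.664, 0.002, 0.003]
contact_force: [10.0, -9.0, -1.1]
opening: 0.0114
```

>>> move_arm(
  steps="-6.4 -7.6 0 0 0 0 5;-5.7 -8.3 0 0 0 0 5;-4.8 -8.8 0 0 0 0 5;-3.9 -9.2 0 0 0 0 5;-3 -9.6 0 0 0 0 5;-2 -9.8 0 0 0 0 5;0 0 0 0 0 0 5;0 0 0 0 0 0 5",
)

```text
time_s: 23.85
tool_pos: [0.5458, -0.0676, 0.1351]
tool_rot: [0.747, 0.664, -0.0, 0.001]
contact_force: [1.1, -6.5, 1.9]
opening: 0.0109
```

Run:
```python
from h import *
s=st();d=s['tool_pos'][:2]-np.array([.5450,.0336]); print([d[0]*.12+d[1]*.993,d[0]*.993-d[1]*.12])
```

```text
23.85 [ 0.5458 -0.0676  0.1351] [ 0.747  0.664 -0.     0.001] [ 1.1 -6.5  1.9] 0.0109
[np.float64(-0.1004342077525007), np.float64(0.01297165112543183)]
```

>>> move_arm(
  steps="0.5 -5 0 0 0 0 5;0 -5 0 0 0 0 5;0 -4 0 0 0 0 5;0 -2 0 0 0 0 5;0 0 0 0 0 0 5;0 0 0 0 0 0 5",
)

```text
time_s: 24.35
tool_pos: [0.5312, -0.0659, 0.1352]
tool_rot: [0.747, 0.665, 0.0, 0.002]
contact_force: [4.2, -11.1, 0.6]
opening: 0.0111
```

>>> move_arm(
  steps="0 0 0 0 0 0 30;0 0 0 0 0 0 45;0 0 0 0 0 0 45;0 0 -30 0 0 0 45;0 0 -30 0 0 0 60;0 0 -30 0 0 0 60;0 0 0 0 0 0 60;0 0 0 0 0 0 60",
)

```text
time_s: 25.02
tool_pos: [0.5304, -0.064, 0.2254]
tool_rot: [0.747, 0.665, 0.001, 0.001]
contact_force: [-0.2, 0.1, -0.9]
opening: 0.0584
```

Run:
```python
from h import *
st(); a,c=snap('wrist','w10')
cv2.imwrite('pics/w10c.png',cv2.resize(a[60:360,220:420][...,::-1],None,fx=2,fy=2,interpolation=cv2.INTER_CUBIC))
```

```text
25.02 [ 0.5304 -0.064   0.2254] [0.747 0.665 0.001 0.001] [-0.2  0.1 -0.9] 0.0584
```

View pics/w10c.png

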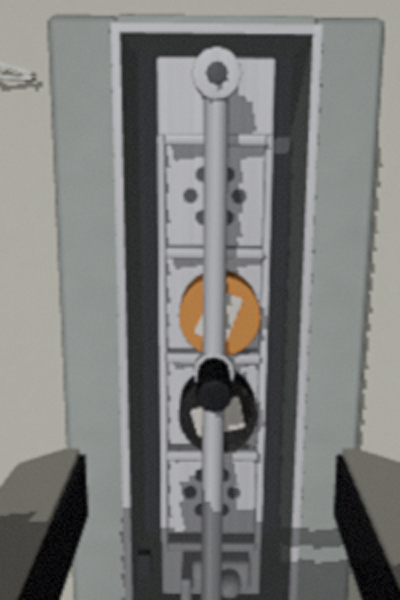

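Run:
```python
from h import *
for f in ('w3','w10'):
    a,c=load(f); g=cv2.cvtColor(a,cv2.COLOR_BGR2GRAY).astype(int)
    P=[]
    for v in list(range(120,215,8))+list(range(280,312,6)):
        r=g[v,308:346]; gr=np.diff(r)
        print(v,r[8:30].tolist()) if v in(136,298) else 0
    for v,z in ((101,.113),):
        pass
    print(f, proj(c,[.5450,.0336,.113]),proj(c,[.5450-.024,.0336-.1986,.113]))
```

```text
136 [119, 122, 124, 125, 120, 117, 125, 146, 161, 168, 173, 175, 173, 161, 149, 131, 108, 106, 117, 120, 121, 121]
298 [131, 153, 170, 177, 146, 98, 102, 121, 157, 173, 166, 157, 142, 116, 107, 116, 110, 97, 78, 75, 109, 138]
w3 [328.21075338 102.45796435] [326.19735129 350.61224923]
136 [118, 120, 122, 117, 115, 110, 123, 144, 157, 164, 170, 173, 171, 162, 152, 137, 119, 98, 102, 117, 118, 118]
298 [115, 89, 55, 50, 67, 117, 149, 161, 171, 173, 168, 161, 152, 138, 114, 80, 53, 53, 81, 104, 110, 117]
w10 [328.44313841  97.79497601] [326.87944503 366.9211398 ]
```

>>> move_arm(
  steps="0 0 -27 0 0 0 75;-33.5 8 0 0 0 0 75;-33.5 8 0 0 0 0 75;-33.5 8 0 0 0 0 75;-33.5 8 0 0 0 0 75;-33.5 8 0 0 0 0 75;-33.5 8 0 0 0 0 75;0 0 0 0 0 0 75",
)

```text
time_s: 25.73
tool_pos: [0.5535, -0.274, 0.2489]
tool_rot: [0.748, 0.663, -0.001, -0.001]
contact_force: [0.7, 0.2, 0.8]
opening: 0.0754
```

>>> move_arm(
  steps="0 0 0 0 0 0 75;0 0 0 0 0 0 75;0 0 0 0 0 0 75",
)

```text
time_s: 25.98
tool_pos: [0.554, -0.268, 0.2506]
tool_rot: [0.747, 0.665, -0.0, -0.001]
contact_force: [0.1, -0.3, -0.3]
opening: 0.075
```

Run:
```python
from h import *
s=st(); a,c=snap('wrist','w11'); p=s['tool_pos']
d=np.array([.5546,-.2702])-p[:2]; print([d[0]*.12+d[1]*.993,d[0]*.993-d[1]*.12])
m=cv2.inRange(a,(0,0,0),(45,45,45)); m[320:]=0; m[:180]=0;m[:,:270]=0;m[:,:380]=m[:,:380]; m[:,385:]=0
m=cv2.morphologyEx(m,cv2.MORPH_OPEN,np.ones((9,9)))
n,l,q,ce=cv2.connectedComponentsWithStats(m); 
for i in range(1,n): print(q[i],ce[i],ray(c,*ce[i],.171).round(4))
print(proj(c,[.5546,-.2702,.171]))
```

```text
25.98 [ 0.554  -0.268   0.2506] [ 0.747  0.665 -0.    -0.001] [ 0.1 -0.3 -0.3] 0.075
[np.float64(-0.0020770989052316734), np.float64(0.0008372971213724401)]
[ 294  234   48   51 1932] [317.29865424 259.59730849] [ 0.5497 -0.2684  0.171 ]
[325.33018426 261.42883215]
```

>>> move_arm(
  steps="-1 -3.5 0 0 0 0 75;0 0 30 0 0 0 75;0 0 30 0 0 0 75;0 0 24 0 0 0 65;0 0 0 0 0 0 50;0 0 0 0 0 0 20;0 0 0 0 0 0 20;0 0 0 0 0 0 20",
  force=25,
)

```text
time_s: 26.7
tool_pos: [0.5514, -0.2702, 0.1693]
tool_rot: [0.747, 0.665, 0.0, 0.001]
contact_force: [0.3, 0.8, -0.3]
opening: 0.0458
```

>>> move_arm(
  steps="0 0 0 0 0 0 20;0 0 0 0 0 0 20;0 0 0 0 0 0 20;0 0 0 0 0 0 20",
)

```text
time_s: 27.03
tool_pos: [0.5508, -0.2701, 0.1681]
tool_rot: [0.747, 0.665, 0.0, 0.001]
contact_force: [-1.1, 0.1, 6.3]
opening: 0.0306
```

>>> move_arm(
  steps="0 1.5 0 0 0 0 20;7 0 -0.6 0 0 0 20;7 0 -0.5 0 0 0 20;7 0 -0.2 0 0 0 20;7 0 0.3 0 0 0 20;7 0 0.5 0 0 0 20;6 0 0.5 0 0 0 20;0 0 0 0 0 0 20",
)

```text
time_s: 27.7
tool_pos: [0.557, -0.2281, 0.1671]
tool_rot: [0.747, 0.665, 0.0, -0.0]
contact_force: [-2.6, 1.0, 3.4]
opening: 0.0307
```

>>> move_arm(
  steps="0 -7.5 -1.9 0 0 0 20;0 -7.5 -1.8 0 0 0 20;0 -7.5 -1.4 0 0 0 20;0 -7.5 -1.1 0 0 0 20;0 -7.5 -0.6 0 0 0 20;0 -7.5 -0.3 0 0 0 20;0 0 0 0 0 0 20;0 0 0 0 0 0 20",
)

```text
time_s: 28.37
tool_pos: [0.5127, -0.2242, 0.1753]
tool_rot: [0.747, 0.664, 0.001, 0.001]
contact_force: [-0.3, 2.4, 10.6]
opening: 0.0307
```

>>> move_arm(
  steps="-7 0 -0.6 0 0 0 20;-7 0 -0.5 0 0 0 20;-6 0 -0.2 0 0 0 20;-7 0 0.3 0 0 0 20;-7 0 0.5 0 0 0 20;-6 0 0.5 0 0 0 20;0 0 0 0 0 0 20;0 0 0 0 0 0 20",
)

```text
time_s: 29.03
tool_pos: [0.5074, -0.2643, 0.1746]
tool_rot: [0.747, 0.664, 0.0, 0.0]
contact_force: [-0.6, 0.1, 5.6]
opening: 0.0307
```

>>> move_arm(
  steps="0 -8 0.3 0 0 0 20;0 -8 0.6 0 0 0 20;0 -8 1.1 0 0 0 20;0 -8 1.6 0 0 0 20;0 -8 1.9 0 0 0 20;0 -7.5 2.2 0 0 0 20;0 0 0 0 0 0 20;0 0 0 0 0 0 20",
)

```text
time_s: 29.7
tool_pos: [0.4594, -0.2582, 0.1664]
tool_rot: [0.747, 0.665, -0.001, -0.001]
contact_force: [-1.7, -0.7, 5.1]
opening: 0.0308
```

>>> move_arm(
  steps="7 0 -0.6 0 0 0 20;7 0 -0.5 0 0 0 20;6 0 -0.2 0 0 0 20;7 0 0.3 0 0 0 20;7 0 0.5 0 0 0 20;6 0 0.5 0 0 0 20;0 0 0 0 0 0 20;0 0 0 0 0 0 20",
)

```text
time_s: 30.37
tool_pos: [0.4646, -0.2179, 0.1661]
tool_rot: [0.747, 0.665, -0.0, -0.001]
contact_force: [-3.1, 1.0, 1.1]
opening: 0.0307
```

At the front notch (start was [0.4658, -0.2191]). Releasing, rising and checking.

>>> move_arm(
  steps="0 0 0 0 0 0 50;0 0 0 0 0 0 70;0 0 0 0 0 0 75;0 0 -28 0 0 0 75;0 0 -28 0 0 0 75;0 0 -28 0 0 0 75;0 0 -28 0 0 0 75;0 0 0 0 0 0 75",
)

```text
time_s: 31.03
tool_pos: [0.4668, -0.2197, 0.2839]
tool_rot: [0.747, 0.664, 0.001, 0.004]
contact_force: [0.9, -0.5, 0.6]
opening: 0.0742
```

>>> move_arm(
  steps="0 -41 0 0 0 0 75;0 -41 0 0 0 0 75;0 -41 0 0 0 0 75;0 -41 0 0 0 0 75;0 0 0 0 0 0 75;0 0 0 0 0 0 75;0 0 0 0 0 0 75;0 0 0 0 0 0 75",
)

```text
time_s: 31.7
tool_pos: [0.303, -0.1998, 0.2786]
tool_rot: [0.747, 0.665, 0.0, 0.0]
contact_force: [0.2, 0.8, 0.4]
opening: 0.0749
```

Run:
```python
from h import *
st(); a,c=snap('top','top2'); b,_=snap('scene','scene2'); w,_=snap('wrist','w12')
A=cv2.resize(a[150:310,180:520][...,::-1],(800,376),interpolation=cv2.INTER_CUBIC)
B=cv2.resize(b[200:400,170:470][...,::-1],(330,220)); W=cv2.resize(w[:360,250:][...,::-1],(239,220))
out=np.zeros((600,800,3),np.uint8); out[:376]=A; out[378:598,:330]=B; out[378:598,340:579]=W
cv2.imwrite('pics/fin.png',out)
```

```text
31.7 [ 0.303  -0.1998  0.2786] [0.747 0.665 0.    0.   ] [0.2 0.8 0.4] 0.0749
```

View pics/fin.png

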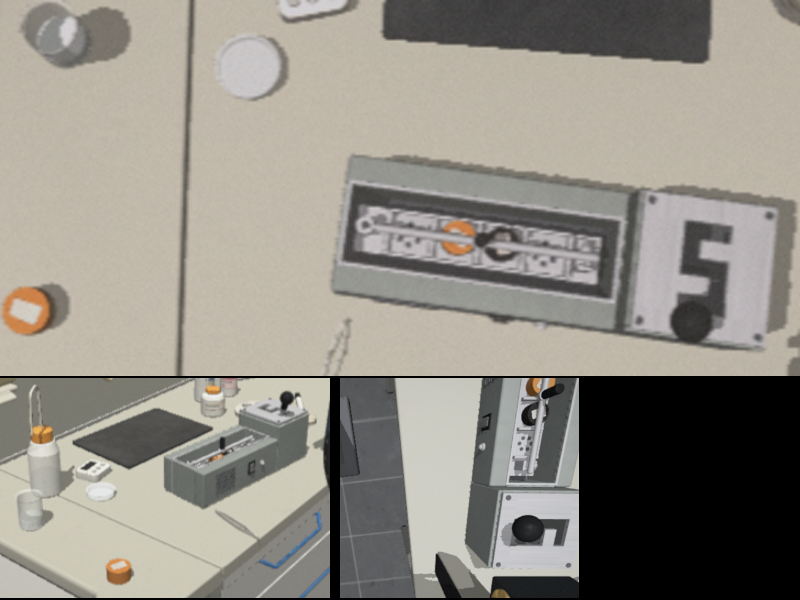

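Run:
```python
from h import *
for f in ('top0','top2'):
    a,c=load(f); m=cv2.inRange(a,(0,0,0),(50,50,50)); m=cv2.morphologyEx(m,cv2.MORPH_OPEN,np.ones((3,3)))
    n,l,q,ce=cv2.connectedComponentsWithStats(m)
    for i in range(1,n):
        if (370<ce[i][0]<395 and 240<ce[i][1]<262) or (460<ce[i][0]<490 and 270<ce[i][1]<300): print(f,q[i],ce[i].round(1))
for z in (.11,.145): print(proj(c,[.533,-.0656,z]))
```

```text
[385.01395347 250.3404735 ]
[386.89485862 248.75274903]
```

Run:
```python
from h import *
T=load('top0')[0]; B=load('top2')[0]
for n,(x,y,w,h) in dict(knob=(462,274,24,24),grip=(379,245,12,13),hinge=(330,238,14,14),catch=(420,255,16,16)).items():
    r=cv2.matchTemplate(B[y-8:y+h+8,x-8:x+w+8],T[y:y+h,x:x+w],cv2.TM_CCOEFF_NORMED); _,v,_,l=cv2.minMaxLoc(r); print(n,round(v,3),np.array(l)-8)
```

```text
knob 0.997 [0 0]
grip 0.736 [0 0]
hinge 0.998 [0 0]
catch 0.998 [0 0]
```

```bash
python3 -c "
from h import *
print(env.finish_job())"
```

```text
the job is handed in; nothing more can be done
None
```

The job is done and handed in at about 32 s. Two specimens were on the bench, the black puck and the small orange one, and both are in the dryer with the keeper shut and the rack lowered.

- **Order of work:** I took the lever through the gate to the far notch and swung the keeper open to about 1.5 rad. I then stood the black specimen in bay 3 and the small orange one in bay 2. Last I swung the keeper shut and took the lever back to the front notch.
- **Left alone:** I did not touch the large orange puck, which is the oversize look-alike.
- **Last checks:** In the final top view the lever knob, keeper hinge and catch match the starting picture with no pixel shift (correlation 0.997 or better). The match around the keeper grip was weaker (0.74) but also unshifted; the specimens now lie behind it. With the rack still raised, the shut rod lay within about 0.003 rad of where it started.
- **Scene:** Both specimens lie flat and face up, and the beaker is standing. I saw no grip slip and no knocked specimen.

No check failed. The catch was judged only by the rod's angle and position, since nothing reports the snap directly.

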